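# Turn the drying beads and start the dryer

## Task

Take the wooden stirrer from the blue pot and, with it, gently stir the six clay beads in the bowl under the cup rack until every bead has been pushed well clear of where it lay (by about a bead's width), keeping them all in the bowl, touching them only with the stirrer and keeping the hand off the drying base, bowl and rack. Then stand the stirrer back in the blue pot, head down, and let go of it. After that, push the toggle switch fully over to on, leaving the cup, jar and jug where they stand.

Things in the scene. Friction and masses are not known exactly. Their poses are not given: they have to be found in the camera images.
- dryer: grey drying base 190 x 200 mm, 30 mm tall, fixed, with a white bowl fixed on its middle (rim 164 mm wide outside, 66 mm above the table, wall 4 mm, inner floor of 65 mm radius) and a steel cup rack over it (see rack_front). Origin: centre of the underside, under the bowl's centre; its -x side, open below the rack, faces the robot's right-hand side; z up
- bowl_floor (a point): centre of the bowl's inner floor, 35 mm above the table; axes as the drying base. The rim is 31 mm above it; the beads start in a rough ring round it, with room for the stirrer in the middle
- rack_front (a point): middle of the rack's bar on the open side. Three 12 mm steel bars run along the base's y from -140 to +140 mm, at x = -40, +10 and +60 mm from the bowl's centre, their centres 260 mm above the table; they stand on two 12 mm posts at y = +-140 mm, x = +20 mm. The hand does not fit under the bars unless it is tilted and stays on the open (base's -x) side of them
- pot: blue ceramic utensil pot, round, open at the top, fixed to the table, outside 68 mm wide, 75 mm tall, wall 4 mm, floor 5 mm thick (inside 60 mm wide). Origin: centre of the underside
- pot_floor (a point): centre of the pot's inner floor, 5 mm above the table
- stirrer: wooden stirrer 165 mm long, 45 g: round dark head 22 mm wide over the lowest 30 mm, then a 14 x 14 mm square shaft (sides along its x and y) up to the end. Origin: centre of the head's end face, z along the shaft to the other end. It stands in the pot, head down, leaning about 33 degrees from upright over the rim, top towards the robot's right-hand side
- stirrer_tip (a point): centre of the head's end face (same as the stirrer's origin)
- stirrer_grip (a point): point on the shaft's axis 130 mm from the head's end, good to hold; the shaft goes on 35 mm beyond it
- switch (a joint): toggle lever of the drying base on its own small grey block fixed to the table: 0 = off, leaning to the block's -x side (towards the robot); 1.0 = on, leaning to +x; stays where it is left; starts at 0 to 0.08
- switch_tip (a point): centre of the red ball (26 mm wide) at the lever's end, 80 mm from the pivot, which lies 22 mm above the block's origin; the 10 mm steel lever leans 0.5 rad from upright to -x when off and 0.5 rad to +x when on
- switch_base: grey block of the toggle switch, 70 x 50 x 25 mm, fixed to the table. Origin: centre of its underside; the lever swings in its x-z plane towards +x
- bead0: terracotta drying bead, a drum 24 mm wide, 18 mm tall, 15 g, one of six lying in the bowl. Origin: centre of its underside as built, z its axis
- bead1: terracotta drying bead, a drum 24 mm wide, 18 mm tall, 15 g, one of six lying in the bowl. Origin: centre of its underside as built, z its axis
- bead2: terracotta drying bead, a drum 24 mm wide, 18 mm tall, 15 g, one of six lying in the bowl. Origin: centre of its underside as built, z its axis
- bead3: terracotta drying bead, a drum 24 mm wide, 18 mm tall, 15 g, one of six lying in the bowl. Origin: centre of its underside as built, z its axis
- bead4: terracotta drying bead, a drum 24 mm wide, 18 mm tall, 15 g, one of six lying in the bowl. Origin: centre of its underside as built, z its axis
- bead5: terracotta drying bead, a drum 24 mm wide, 18 mm tall, 15 g, one of six lying in the bowl. Origin: centre of its underside as built, z its axis
- cup: pale green ceramic cup, 76 mm wide, 65 mm tall, bystander. Origin: centre of its underside
- jar: smoked glass jar with wooden lid, 84 mm wide, 130 mm tall, bystander. Origin: centre of its underside
- jug: steel milk jug with handle at its +y side, 72 mm wide, 90 mm tall, bystander. Origin: centre of its underside

How it is judged:
By the outcome, as a careful person would: the job done as asked, in the order asked, and still so for the second after the job is handed in, with the robot touching nothing.
It also fails if it takes over 72 s, if anything falls off the work surface, if the arm or the gripper's body presses on something with over 40 N, if the wrist force passes 120 N, or if a joint passes its speed limit or range.

## Robot

A 7-joint arm with a two-finger parallel gripper is mounted at the origin on the work surface. World frame = base frame: x ahead of the robot, y to its left, z up, the work surface at z = 0. Lengths are in m, angles in rad, forces in N, time in s.
With the tool pointing down it reaches from about 0.4 to 0.9 m from the base axis. Payload 5.5 kg.
Tool frame: the origin (TCP) lies midway between the tips of the shut fingers; the grasp point (between the pads) lies 19 mm behind it; z points along the fingers, y is the direction in which the jaws open and shut (so a half turn about z gives the same grasp; the last joint's range is limited). The gripper opens to 92 mm and grips with 3 to 60 N. Pads are 19 mm wide; open, the fingers measure 130 mm over their backs; the gripper's body (75 mm by 190 mm) begins 47 mm behind the grasp point.
Start: joints at [-0.864, 0.501, -0.427, 1.55, 0.221, 1.138, -0.21], TCP at [0.279, 0.587, 0.227] pointing down, gripper open.
Joint ranges: [-2.88, 2.88], [-0.31, 2.03], [-1.54, 1.56], [0.2, 2.42], [-1.41, 4.55], [0.19, 2.02], [-2.57, 2.57]. Speed limits (rad/s): [2.57, 2.57, 3.14, 3.14, 3.14, 3.14, 3.14].

## Interface

Orientations are given as a unit quaternion [w, x, y, z].
In Python, from workcell import robot, capture, camera_model gives the robot as it stands. The module is installed in compiled form; this text tells all that it offers.
- The arm moves only by the tool apply_moves, never from a script. Its argument "series" is a list that holds one entry, the list of rows, each a list of 4 numbers: the shift along the tool's x, y, z each as a share of 500 mm, from -1 to 1, then the turn about the tool's z as a share of 60 degrees, from -1 to 1. In form: [[[tx, ty, tz, spin], ...]]. A call has 1 to 10 rows; each row is the pose to reach, as a shift and turn from the pose commanded when the call began, along the tool's axes at that moment; what a row does not reach only later rows make up. A row lasts 1/8 s, in which the tool goes at most 62.5 mm and 10.7 degrees, less where a joint would pass 70% of its speed; a pose out of reach is approached as far as the arm can. A call with a number of a shift or a turn outside -1 to 1 is refused whole. A call with a gripper value outside its range is refused whole. "hand" is the closure, from 0 (fully open) to 1 (shut), set as the call begins (left out, the last holds). The fingers move at their own pace and stop on an object; the grip force is fixed at half the most. Time passes only in rows, so rows that repeat a pose let the fingers close. It gives the time, the measured TCP pose, the force and the opening at its end, in the units of the state.
- robot.get_state(): the state, without advancing time (a new reading comes with each control period).
- capture(name): name is "scene" or "top"; returns (picture, depth): 480x640x3 uint8, red, green, blue; 480x640 float32, m along the optical axis (not along the pixel's ray), 0 where there is no reading.
- camera_model(name): a dict with "fx", "fy", "cx", "cy" (pixels), "cam_to_world" (4x4, takes a point from camera to world coordinates). Camera axes: x right, y up, looking along -z (the intrinsics and any distortion apply to the point x, -y, -z); pixel columns grow to the right and rows downward; lengths in m; the calibration is good to about 2 mm. A picture is of the moment at which its call begins. camera_model takes no time and is no camera call.
- robot.close_job(): hands the job in, once; it reports no verdict.
The state is a dict: "time_s": time; "joints": joint angles; "qvel": joint speeds; "joint_efforts": joint torques, N m; "eef_pos": TCP position; "orientation": TCP orientation; "force": force on the tool from outside, world axes, zero at the start; "moment": the same for the moment, N m; "finger_gap": finger opening in m.
Only numpy, scipy, OpenCV 4.12 (cv2) and the standard library are available. Lean on these libraries where they do the work, as an engineer would, in place of code of your own. Each camera call takes 0.05 s, during which the arm holds its last target. There are 200 camera calls.

## Working session

There is one attempt and no reset: what is moved stays moved. The work goes in short steps, Python scripts to look and compute and a tool call to move; the robot and the scene stay as the last step left them, time stands still between calls to the robot, and variables do not carry over. Pictures are saved under pics/ and viewed, about 8 in all and at most 12, crops included, and the job is handed in when it is done.

Besides the shell and the picture viewer there is one more tool, called after "Emit:" as name(argument=value, ...) on one line, values as JSON. apply_moves: Moves the arm, as the interface text tells. Its arguments: {"type":"object","properties":{"series":{"type":"array"},"hand":{"type":"number"}},"required":["series"]}

```bash
mkdir -p pics; cat > h.py <<'E'
import numpy as np, cv2
from workcell import robot, capture, camera_model
from scipy.spatial.transform import Rotation as R
def cloud(name,d):
    m=camera_model(name); v,u=np.mgrid[0:480,0:640]
    P=np.stack([(u-m['cx'])/m['fx']*d,-(v-m['cy'])/m['fy']*d,-d],-1)
    T=np.array(m['cam_to_world']); return P@T[:3,:3].T+T[:3,3]
def proj(name,p):
    m=camera_model(name);T=np.linalg.inv(np.array(m['cam_to_world']));q=T[:3,:3]@np.array(p)+T[:3,3]
    return m['cx']+m['fx']*q[0]/-q[2], m['cy']+m['fy']*-q[1]/-q[2]
def rot(q): return R.from_quat([q[1],q[2],q[3],q[0]]).as_matrix()
def snap(tag):
    for n in('scene','top'):
        p,d=capture(n); cv2.imwrite(f'pics/{tag}_{n}.png',p[:,:,::-1]); np.save(f'pics/{tag}_{n}.npy',d)
E
python3 - <<'E'
from h import *
s=robot.get_state()
for k,v in s.items(): print(k,np.round(v,4))
print(rot(s['orientation']).round(3))
for n in('scene','top'): print(n,{k:(np.round(v,3).tolist()) for k,v in camera_model(n).items()})
snap('a')
E
```

```text
time_s 0.0
joints [-0.8638  0.5018 -0.4268  1.5514  0.2208  1.1383 -0.2103]
qvel [-0.0005  0.0011 -0.0008  0.0013  0.0012  0.0012  0.001 ]
joint_efforts [-4.00000e-04 -5.66584e+01 -5.81560e+00 -2.79117e+01 -6.84000e-02
  3.09000e-02  2.00000e-04]
eef_pos [0.2789 0.5864 0.2257]
orientation [-2.000e-04  2.201e-01  9.755e-01 -9.000e-04]
force [ 0.0216 -0.5077  0.3928]
moment [-0.0021 -0.0171 -0.0004]
finger_gap 0.0921
[[-0.903  0.429 -0.001]
 [ 0.429  0.903 -0.002]
 [ 0.    -0.002 -1.   ]]
scene {'fx': 456.792, 'fy': 456.792, 'cx': 318.237, 'cy': 236.384, 'cam_to_world': [[-0.274, -0.6, 0.752, 1.269], [0.962, -0.185, 0.202, 0.207], [0.018, 0.778, 0.628, 0.727], [0.0, 0.0, 0.0, 1.0]]}
top {'fx': 450.117, 'fy': 450.117, 'cx': 312.491, 'cy': 234.271, 'cam_to_world': [[0.003, 0.984, -0.181, 0.392], [-1.0, -0.002, -0.026, 0.007], [-0.026, 0.181, 0.983, 1.358], [0.0, 0.0, 0.0, 1.0]]}
```

View pics/a_scene.png

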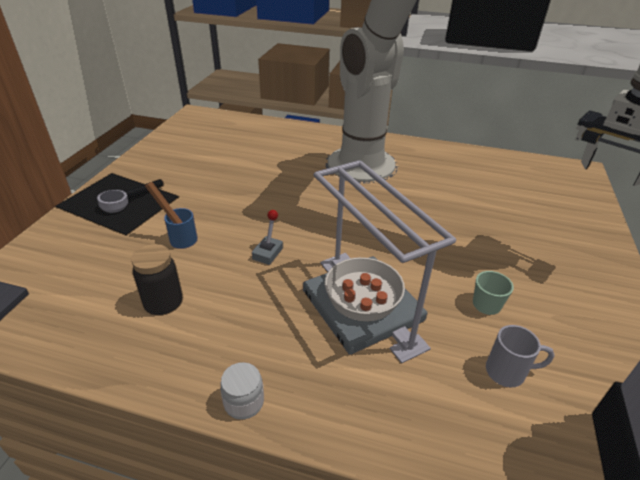

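View pics/a_top.png

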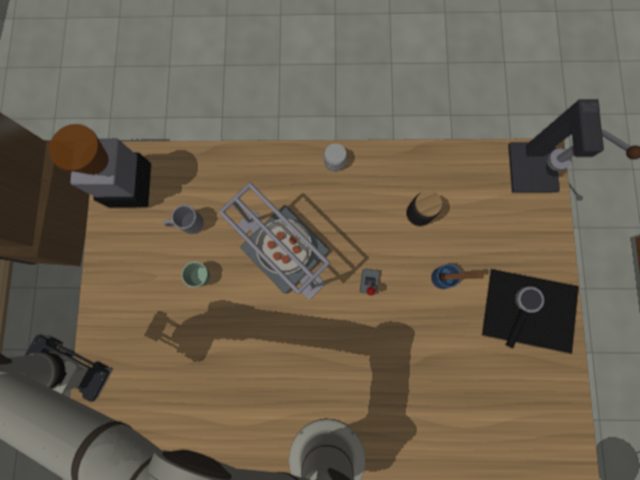

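```bash
cat > m.py <<'E'
from h import *
def load(tag):
    P=[];C=[]
    for n in('scene','top'):
        d=np.load(f'pics/{tag}_{n}.npy'); p=cv2.imread(f'pics/{tag}_{n}.png')
        k=(d>0); c=cloud(n,d)[k]; P.append(c); C.append(cv2.cvtColor(p,cv2.COLOR_BGR2HSV)[k])
    return P,C
if __name__=='__main__':
    P,C=load('a')
    for i,n in enumerate(('scene','top')):
        p,c=P[i],C[i]; print('==',n)
        W=(p[:,0]>0.1)&(p[:,0]<.9)&(np.abs(p[:,1])<.6)
        b=p[W&(p[:,2]>.235)&(p[:,2]<.285)&(p[:,0]>.25)&(p[:,1]<.3)&(p[:,1]>-.25)]
        print('bars',len(b),b.mean(0).round(4)); r=cv2.minAreaRect(b[:,:2].astype(np.float32)*1000); print(r)
        print(cv2.boxPoints(r).round(0).tolist())
        H,S,V=c.T.astype(int)
        def st(nm,m):
            q=p[W&m]; print(nm,len(q)); 
            if len(q)>3: print(np.median(q,0).round(4),np.percentile(q,2,0).round(3),np.percentile(q,98,0).round(3)); return q
        st('table',(p[:,2]<.02)&(p[:,2]>-.02))
        q=st('blue',(H>98)&(H<118)&(S>140)&(p[:,2]>.02)&(p[:,2]<.1)&(p[:,1]<0))
        rim=q[q[:,2]>.068]; print('rim',len(rim),rim.mean(0).round(4), cv2.minEnclosingCircle(rim[:,:2].astype(np.float32)*1000))
        st('redball',((H<6)|(H>174))&(S>170)&(p[:,2]>.06)&(p[:,2]<.13)&(p[:,1]<.1))
        near=(np.hypot(p[:,0]-rim[:,0].mean(),p[:,1]-rim[:,1].mean())<.16)
        q=st('stirrer',near&(p[:,2]>.085)&(p[:,2]<.2))
        if q is not None:
            m=q.mean(0);u,s,v=np.linalg.svd(q-m); print('axis',v[0].round(3),'lean',np.degrees(np.arccos(abs(v[0,2]))),s.round(4), 'zmax',q[q[:,2].argmax()].round(4))
        bc=b.mean(0)
        q=st('beads',((H<14)|(H>174))&(S>110)&(p[:,2]>.03)&(p[:,2]<.08)&(np.hypot(p[:,0]-bc[0],p[:,1]-bc[1])<.15))
        q=st('bowlrim',(S<60)&(p[:,2]>.058)&(p[:,2]<.074)&(np.hypot(p[:,0]-bc[0],p[:,1]-bc[1])<.13))
        print(cv2.minEnclosingCircle(q[:,:2].astype(np.float32)*1000))
E
python3 m.py
```

```text
== scene
bars 3154 [0.6078 0.1482 0.2621]
((590.6094360351562, 134.29000854492188), (291.4986572265625, 111.4436264038086), 44.578243255615234)
[[448.0, 72.0], [526.0, -8.0], [734.0, 197.0], [655.0, 276.0]]
table 115183
[ 0.6832  0.0839 -0.0008] [ 0.135 -0.563 -0.004] [0.891 0.573 0.008]
blue 0Traceback (most recent call last):
  File "m.py", line 22, in <module>
    rim=q[q[:,2]>.068]; print('rim',len(rim),rim.mean(0).round(4), cv2.minEnclosingCircle(rim[:,:2].astype(np.float32)*1000))
          ~^^^^^
TypeError: 'NoneType' object is not subscriptable
```

```bash
sed -i "s/(H>98)&(H<118)&(S>140)&/(H>95)\&(H<125)\&(S>100)\&(p[:,1]>-.5)\&(p[:,0]<.7)\&/" m.py; python3 m.py
```

```text
== scene
bars 3154 [0.6078 0.1482 0.2621]
((590.6094360351562, 134.29000854492188), (291.4986572265625, 111.4436264038086), 44.578243255615234)
[[448.0, 72.0], [526.0, -8.0], [734.0, 197.0], [655.0, 276.0]]
table 115183
[ 0.6832  0.0839 -0.0008] [ 0.135 -0.563 -0.004] [0.891 0.573 0.008]
blue 646
[ 0.5308 -0.3324  0.0527] [ 0.478 -0.372  0.022] [ 0.544 -0.31   0.074]
rim 105 [ 0.5193 -0.3345  0.0717] ((511.3135070800781, -342.2115783691406), 34.31283950805664)
redball 73
[ 0.4718 -0.1174  0.1015] [ 0.463 -0.128  0.092] [ 0.478 -0.109  0.107]
stirrer 273
[ 0.5096 -0.3879  0.1205] [ 0.499 -0.412  0.087] [ 0.516 -0.363  0.15 ]
axis [ 0.609  0.649 -0.456] lean 62.84303443059826 [0.4252 0.3239 0.0816] zmax [ 0.506  -0.4068  0.1517]
beads 590
[0.6032 0.1322 0.0512] [0.557 0.085 0.039] [0.642 0.172 0.054]
bowlrim 703
[0.5823 0.1325 0.0635] [0.517 0.049 0.058] [0.686 0.239 0.068]
((611.5420532226562, 156.59092712402344), 114.78185272216797)
== top
bars 1995 [0.5855 0.1318 0.2642]
((587.1641235351562, 133.46795654296875), (291.89239501953125, 111.7533187866211), 44.61467361450195)
[[444.0, 71.0], [523.0, -9.0], [730.0, 196.0], [652.0, 276.0]]
table 96953
[ 4.359e-01 -3.460e-02 -2.000e-04] [ 0.112 -0.575 -0.006] [0.881 0.572 0.007]
blue 194
[ 0.5098 -0.3253  0.0569] [ 0.478 -0.372  0.024] [ 0.538 -0.311  0.078]
rim 59 [ 0.5079 -0.3302  0.0738] ((507.4917297363281, -343.17864990234375), 33.05665969848633)
redball 40
[ 0.4625 -0.1212  0.1065] [ 0.454 -0.13   0.1  ] [ 0.471 -0.113  0.111]
stirrer 152
[ 0.5029 -0.3898  0.1258] [ 0.495 -0.415  0.086] [ 0.511 -0.364  0.152]
axis [-0.05  -0.585  0.81 ] lean 35.943250167368014 [0.3071 0.0542 0.0335] zmax [ 0.5022 -0.4053  0.1546]
beads 217
[0.5932 0.1301 0.0526] [0.552 0.084 0.047] [0.635 0.17  0.058]
bowlrim 270
[0.6138 0.1404 0.0637] [0.516 0.048 0.059] [0.671 0.204 0.07 ]
((594.2484741210938, 126.26393127441406), 81.2573471069336)
```

Emit:
apply_moves(series=[[[0, 0, -0.125, 0], [0, 0, -0.25, 0], [-0.62, -0.78, -0.25, 0.58], [-0.62, -0.78, -0.25, 0.58], [-0.62, -0.78, -0.25, 0.58], [-0.62, -0.78, -0.25, 0.58], [-0.62, -0.78, -0.25, 0.58], [-0.62, -0.78, -0.25, 0.58], [-0.62, -0.78, -0.25, 0.58], [-0.62, -0.78, -0.25, 0.58]]], hand=0)

```text
time_s: 1.35
eef_pos: [0.3915, 0.0995, 0.3517]
orientation: [0.0, 0.502, 0.865, 0.0]
force: [1.3, -0.1, -0.0]
finger_gap: 0.0918
```

```bash
cat > go.py <<'E'
import sys
from h import *
# usage: go.py x y z xangle_deg  -> row from present measured pose
s=robot.get_state(); M=rot(s['orientation']); p=np.array(s['eef_pos'])
a=np.degrees(np.arctan2(M[1,0],M[0,0]))
print('t',s['time_s'],'pos',p.round(4),'xang',a.round(2),'zaxis',M[:,2].round(4),'F',np.round(s['force'],2),'gap',round(s['finger_gap'],4),'j',np.round(s['joints'],2))
t=[float(v) for v in sys.argv[1:]]
for i in range(0,len(t),4):
    d=M.T@(np.array(t[i:i+3])-p)/.5; w=(a-t[i+3]+180)%360-180
    print('row',d.round(4),round(w/60,4), 'dist rows',round(np.linalg.norm(d)*8,1))
E
python3 go.py 0.504 -0.398 0.30 85.1
```

```text
t 1.35 pos [0.3915 0.0995 0.3517] xang 119.76 zaxis [ 4.e-04  2.e-04 -1.e+00] F [ 1.26 -0.08 -0.04] gap 0.0918 j [-0.31 -0.1  -0.    1.96 -0.    1.28  0.2 ]
row [-0.9755 -0.2987  0.1033] 0.5777 dist rows 8.2
```

Emit:
apply_moves(series=[[[-0.976, -0.299, 0.1, 0.578], [-0.976, -0.299, 0.1, 0.578], [-0.976, -0.299, 0.1, 0.578], [-0.976, -0.299, 0.1, 0.578], [-0.976, -0.299, 0.1, 0.578], [-0.976, -0.299, 0.1, 0.578], [-0.976, -0.299, 0.1, 0.578], [-0.976, -0.299, 0.1, 0.578], [-0.976, -0.299, 0.1, 0.578], [-0.976, -0.299, 0.2, 0.578]]])

```text
time_s: 2.6
eef_pos: [0.5058, -0.3993, 0.2543]
orientation: [0.004, 0.737, 0.675, 0.001]
force: [-0.4, -0.6, -1.6]
finger_gap: 0.0917
```

```bash
python3 go.py 0.5035 -0.3985 0.108 85.1 ; python3 - <<'E'
from h import *
p,d=capture('scene'); c=p[120:300,100:300]; cv2.imwrite('pics/b.png',cv2.resize(c[:,:,::-1],(800,600)[:1]*1+(720,)) if 0 else cv2.resize(c[:,:,::-1],(660,594)))
E
```

```text
t 2.6 pos [ 0.5058 -0.3993  0.2543] xang 84.97 zaxis [ 0.0058 -0.0047 -1.    ] F [-0.41 -0.61 -1.59] gap 0.0917 j [ 0.31  0.45  0.44  1.57 -0.2   1.16  0.7 ]
row [ 0.0024 -0.0066  0.2925] -0.0022 dist rows 2.3
```

View pics/b.png

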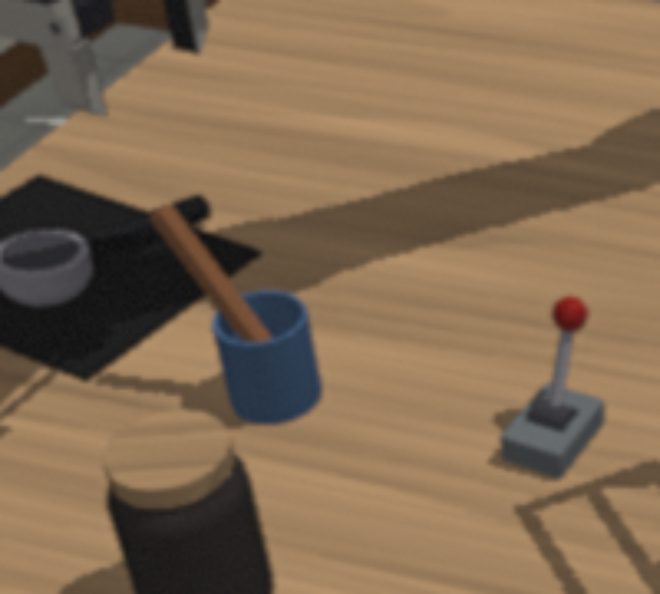

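Emit:
apply_moves(series=[[[0, 0, 0.1, 0], [0, 0, 0.18, 0], [0, 0, 0.24, 0], [0, 0, 0.275, 0], [0, 0, 0.288, 0], [0, 0, 0.288, 0]]])

```text
time_s: 3.4
eef_pos: [0.5046, -0.3961, 0.1084]
orientation: [0.0, 0.737, 0.676, 0.0]
force: [0.2, -0.1, -0.2]
finger_gap: 0.0918
```

Emit:
apply_moves(series=[[[0, 0, 0, 0], [0, 0, 0, 0], [0, 0, 0, 0], [0, 0, 0, 0], [0, 0, 0, 0], [0, 0, 0, 0]]], hand=1)

```text
time_s: 4.15
eef_pos: [0.5041, -0.3961, 0.1077]
orientation: [-0.0, 0.737, 0.676, -0.0]
force: [-0.2, -1.1, -0.1]
finger_gap: 0.0365
```

```bash
python3 go.py 0.504 -0.398 0.25 85.1 ; python3 - <<'E'
from h import *
snap('c')
c=cv2.imread('pics/c_scene.png')[120:300,100:300]; t=cv2.imread('pics/c_top.png')[200:350,380:560]
cv2.imwrite('pics/c.png',np.hstack([cv2.resize(c,(400,360)),cv2.resize(t,(400,360))]))
E
```

```text
t 4.15 pos [ 0.5041 -0.3961  0.1077] xang 85.09 zaxis [-1.e-04  1.e-04 -1.e+00] F [-0.21 -1.11 -0.12] gap 0.0365 j [ 0.34  0.61  0.39  1.69 -0.28  0.9   0.76]
row [-0.0038  0.     -0.2847] -0.0001 dist rows 2.3
```

View pics/c.png

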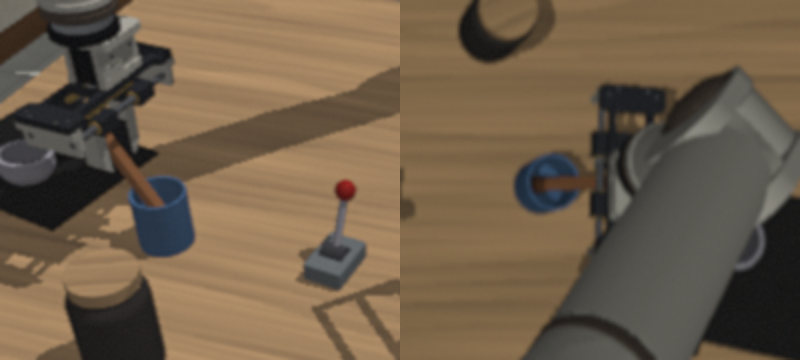

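Emit:
apply_moves(series=[[[0, 0, 0, 0], [0, 0, 0, 0], [0, 0, 0, 0], [0, 0, 0, 0], [0, 0, 0, 0]]])

```text
time_s: 4.88
eef_pos: [0.5041, -0.3961, 0.1076]
orientation: [-0.0, 0.737, 0.676, -0.0]
force: [0.0, -0.1, -1.0]
finger_gap: 0.0138
```

Emit:
apply_moves(series=[[[-0.018, 0, -0.028, 0], [-0.036, 0, -0.056, 0], [-0.054, 0, -0.084, 0], [-0.064, 0, -0.072, 0], [-0.074, 0, -0.06, 0], [-0.083, 0, -0.047, 0], [-0.09, 0, -0.033, 0], [-0.096, 0, -0.019, 0], [-0.1, 0, -0.006, 0], [-0.1, 0, -0.006, 0]]])

```text
time_s: 6.12
eef_pos: [0.4993, -0.4461, 0.1098]
orientation: [-0.0, 0.737, 0.676, -0.0]
force: [-0.5, -0.0, 1.1]
finger_gap: 0.0138
```

```bash
python3 go.py 0.504 -0.398 0.25 85.1 ; python3 - <<'E'
from h import *
snap('d')
c=cv2.imread('pics/d_scene.png')[120:300,100:300]; t=cv2.imread('pics/d_top.png')[200:350,380:560]
cv2.imwrite('pics/d.png',np.hstack([cv2.resize(c,(400,360)),cv2.resize(t,(400,360))]))
E
```

```text
t 6.125 pos [ 0.4993 -0.4461  0.1098] xang 85.07 zaxis [-1.e-03  1.e-04 -1.e+00] F [-0.48 -0.    1.14] gap 0.0138 j [ 0.42  0.65  0.39  1.61 -0.29  0.94  0.82]
row [ 0.0967  0.0007 -0.2804] -0.0005 dist rows 2.4
```

View pics/d.png

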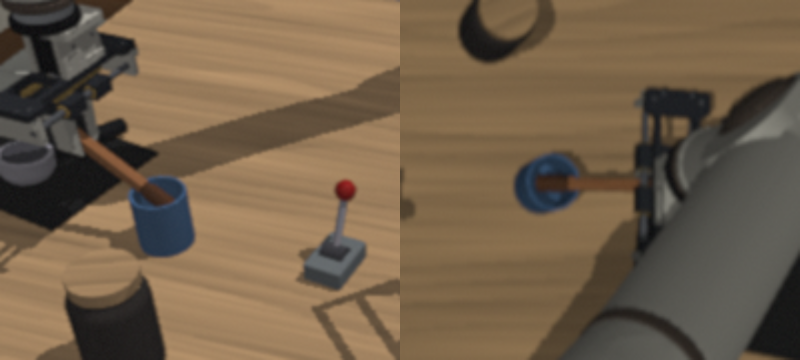

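Emit:
apply_moves(series=[[[0, 0, -0.06, 0], [0, 0, -0.16, 0], [0, 0, -0.26, 0], [0.0, 0, -0.36, 0], [0.11, 0.05, -0.38, -0.1], [0.22, 0.11, -0.38, -0.22], [0.33, 0.16, -0.38, -0.34], [0.43, 0.21, -0.38, -0.46], [0.54, 0.27, -0.38, -0.58], [0.65, 0.32, -0.38, -0.7]]])

```text
time_s: 7.48
eef_pos: [0.6876, -0.1341, 0.3002]
orientation: [-0.0, 0.444, 0.896, -0.0]
force: [0.5, -2.0, -0.4]
finger_gap: 0.0136
```

```bash
python3 go.py 0.750 -0.03 0.30 134.6
```

```text
t 7.475 pos [ 0.6876 -0.1341  0.3002] xang 127.33 zaxis [-7.e-04 -4.e-04 -1.e+00] F [ 0.54 -1.98 -0.42] gap 0.0136 j [ 0.02  0.51  0.21  1.34 -0.11  1.3   0.88]
row [9.000e-02 2.255e-01 1.000e-04] -0.1212 dist rows 1.9
```

Emit:
apply_moves(series=[[[0.05, 0.11, 0, -0.06], [0.09, 0.226, 0, -0.121], [0.09, 0.226, 0.1, -0.121], [0.09, 0.226, 0.2, -0.121], [0.09, 0.226, 0.28, -0.121], [0.09, 0.226, 0.28, -0.121], [0.09, 0.226, 0.28, -0.121]]])

```text
time_s: 8.35
eef_pos: [0.751, -0.0319, 0.1623]
orientation: [0.001, 0.388, 0.922, 0.0]
force: [0.8, -1.0, 0.9]
finger_gap: 0.0139
```

```bash
python3 go.py 0.750 -0.03 0.16 134.6;  python3 - <<'E'
from h import *
snap('e')
c=cv2.imread('pics/e_scene.png')[130:370,220:480]; t=cv2.imread('pics/e_top.png')[160:330,220:404]
cv2.imwrite('pics/e.png',np.hstack([cv2.resize(c,(400,370)),cv2.resize(t,(400,370))]))
E
```

```text
t 8.35 pos [ 0.751  -0.0319  0.1623] xang 134.36 zaxis [ 1.9e-03 -3.0e-04 -1.0e+00] F [ 0.82 -1.01  0.88] gap 0.0139 j [-0.08  0.71  0.15  1.32 -0.11  1.12  0.85]
row [0.0042 0.0012 0.0046] -0.004 dist rows 0.1
```

View pics/e.png

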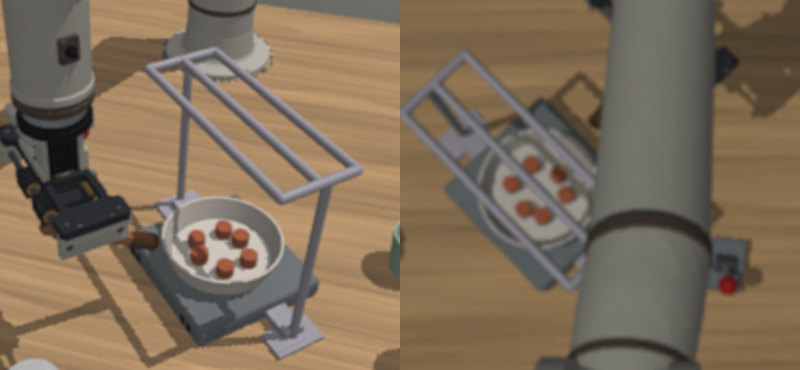

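```bash
cat > bf.py <<'E'
from h import *
c0=np.array([.596,.127]); ex=np.array([-.702,.712]); ey=np.array([-.712,-.702])
def bf(p): q=p[...,:2]-c0; return np.stack([q@ex,q@ey,p[...,2]],-1)
def beads(tag,n='scene'):
    d=np.load(f'pics/{tag}_{n}.npy'); im=cv2.imread(f'pics/{tag}_{n}.png'); h=cv2.cvtColor(im,cv2.COLOR_BGR2HSV).astype(int)
    P=bf(cloud(n,d)); m=((h[...,0]<14)|(h[...,0]>174))&(h[...,1]>130)&(d>0)&(P[...,2]>.047)&(P[...,2]<.062)&(np.hypot(P[...,0],P[...,1])<.075)
    k,l,s,c=cv2.connectedComponentsWithStats(m.astype(np.uint8),connectivity=4)
    return [(s[i,4],(np.median(P[l==i],0)*1000).round(0).tolist(),c[i].round(0).tolist()) for i in range(1,k) if s[i,4]>5]
E
python3 - <<'E'
from bf import *
for n in('scene','top'):
    print(n); [print(b) for b in beads('a',n)]
s=robot.get_state(); g=bf(np.array(s['eef_pos'])[None])[0]; g[2]+=.019; print('grip',g)
d=np.load('pics/e_scene.npy'); P=bf(cloud('scene',d)); 
k=(d>0)&(P[...,0]<-.10)&(np.abs(P[...,1]-g[1])<.12)&(np.abs(P[...,0]-g[0])<.09)
Q=P[k]-g
for z in np.arange(-.03,.32,.02):
    q=Q[(Q[:,2]>z)&(Q[:,2]<z+.02)]
    if len(q)>3: print(round(z,2),len(q),np.percentile(q[:,0],[1,99]).round(3),np.percentile(q[:,1],[1,99]).round(3))
# stirrer: points beyond hand toward +x
k=(d>0)&(P[...,0]>g[0]+.025)&(P[...,0]<g[0]+.14)&(np.abs(P[...,1]-g[1])<.02)&(P[...,2]>.075)&(P[...,2]<.2)&(P[...,0]<-.085)
q=P[k]-g; print(len(q),q.min(0),q.max(0))
f=np.polyfit(q[:,0],q[:,2],1); print(f,'lean',90+np.degrees(np.arctan(f[0])))
for x in np.arange(.02,.14,.01):
    w=q[(q[:,0]>x)&(q[:,0]<x+.01)]
    if len(w): print(round(x,2),len(w),np.percentile(w[:,1],[2,98]).round(4),np.percentile(w[:,2],[2,50,98]).round(4))
E
```

```text
scene
(np.int32(60), [20.0, 26.0, 52.0], [365.0, 277.0])
(np.int32(66), [31.0, 1.0, 52.0], [376.0, 283.0])
(np.int32(144), [-30.0, 11.0, 52.0], [348.0, 289.0])
(np.int32(72), [19.0, -35.0, 52.0], [381.0, 296.0])
(np.int32(76), [-19.0, -36.0, 52.0], [366.0, 303.0])
top
(np.int32(29), [-16.0, -31.0, 54.0], [280.0, 235.0])
(np.int32(28), [-33.0, 5.0, 53.0], [292.0, 240.0])
(np.int32(31), [22.0, -30.0, 53.0], [271.0, 244.0])
(np.int32(29), [-20.0, 32.0, 52.0], [296.0, 249.0])
(np.int32(28), [34.0, 5.0, 52.0], [277.0, 255.0])
(np.int32(34), [22.0, 29.0, 53.0], [285.0, 258.0])
grip [-0.22259411  0.00059883  0.18277196]
-0.03 4 [-0.01  -0.007] [0.007 0.01 ]
-0.01 40 [-0.026 -0.012] [-0.009  0.006]
0.01 25 [-0.025 -0.015] [-0.009  0.001]
0.03 132 [-0.035  0.035] [-0.089  0.08 ]
0.05 1161 [-0.035  0.036] [-0.094  0.08 ]
0.07 1887 [-0.036  0.035] [-0.097  0.089]
0.09 440 [-0.023  0.027] [-0.019  0.043]
0.11 312 [-0.021  0.026] [-0.019  0.003]
0.13 299 [-0.036  0.036] [-0.038  0.047]
0.15 576 [-0.035  0.036] [-0.039  0.012]
0.17 563 [-0.038  0.035] [-0.041  0.004]
0.19 715 [-0.037  0.034] [-0.04   0.008]
0.21 660 [-0.036  0.033] [-0.04   0.002]
0.23 724 [-0.036  0.032] [-0.052  0.002]
0.25 791 [-0.036  0.033] [-0.043  0.003]
0.27 818 [-0.036  0.032] [-0.039  0.002]
0.29 982 [-0.042  0.045] [-0.05   0.009]
0.31 1045 [-0.057  0.071] [-0.061  0.006]
254 [ 0.05699924 -0.01439813 -0.08194987] [ 0.11981274  0.00365466 -0.04316481]
[-0.42646204 -0.01809225] lean 66.90359261420564
0.05 3 [-0.0078 -0.0069] [-0.0483 -0.045  -0.0439]
0.06 16 [-0.0093 -0.0067] [-0.0518 -0.0475 -0.0435]
0.07 26 [-0.0097 -0.0062] [-0.0588 -0.0498 -0.0446]
0.08 53 [-0.0117  0.003 ] [-0.0656 -0.0535 -0.0464]
0.09 60 [-0.0127  0.0016] [-0.0704 -0.0555 -0.0496]
0.1 53 [-0.0137  0.0014] [-0.0814 -0.0616 -0.0542]
0.11 43 [-0.0127  0.0019] [-0.0775 -0.0668 -0.0593]
```

Emit:
apply_moves(series=[[[0.06, 0, 0, 0], [0.12, 0, 0, 0], [0.18, 0, 0, 0], [0.216, 0, 0, 0], [0.216, 0, 0.02, 0], [0.216, 0, 0.05, 0], [0.216, 0, 0.08, 0], [0.216, 0, 0.105, 0], [0.216, 0, 0.113, 0], [0.216, 0, 0.113, 0]]])

```text
time_s: 9.7
eef_pos: [0.6746, 0.0453, 0.104]
orientation: [-0.0, 0.388, 0.922, -0.0]
force: [-0.1, -0.3, 0.0]
finger_gap: 0.0138
```

```bash
cat > look.py <<'E'
import sys
from bf import *
tag=sys.argv[1]; s=robot.get_state(); p=np.array(s['eef_pos']); g=bf(p[None])[0]
print('t',s['time_s'],'TCP bf',(g*1000).round(1),'tip bf',((g[:2]+[.115,-.001])*1000).round(1),'F',np.round(s['force'],1),'M',np.round(s['moment'],2),'gap',s['finger_gap'])
snap(tag)
for n in('scene','top'):
    print(n); [print(b) for b in beads(tag,n)]
c=cv2.imread(f'pics/{tag}_scene.png')[230:345,300:440]; cv2.imwrite(f'pics/{tag}.png',cv2.resize(c,(700,575),interpolation=cv2.INTER_CUBIC))
E
python3 look.py f
```

```text
t 9.7 TCP bf [-113.3    1.3  104. ] tip bf [1.7 0.3] F [-0.1 -0.3  0. ] M [-0.02 -0.06  0.03] gap 0.013785496648038428
scene
(np.int32(45), [21.0, 23.0, 52.0], [366.0, 278.0])
(np.int32(64), [31.0, 1.0, 51.0], [376.0, 283.0])
(np.int32(10), [-7.0, -11.0, 59.0], [364.0, 290.0])
(np.int32(48), [-36.0, -1.0, 52.0], [350.0, 295.0])
(np.int32(69), [20.0, -35.0, 52.0], [381.0, 296.0])
(np.int32(76), [-19.0, -36.0, 52.0], [366.0, 303.0])
top
(np.int32(12), [-12.0, -35.0, 53.0], [278.0, 235.0])
(np.int32(31), [22.0, -30.0, 52.0], [271.0, 244.0])
(np.int32(21), [36.0, 4.0, 52.0], [276.0, 256.0])
```

View pics/f.png

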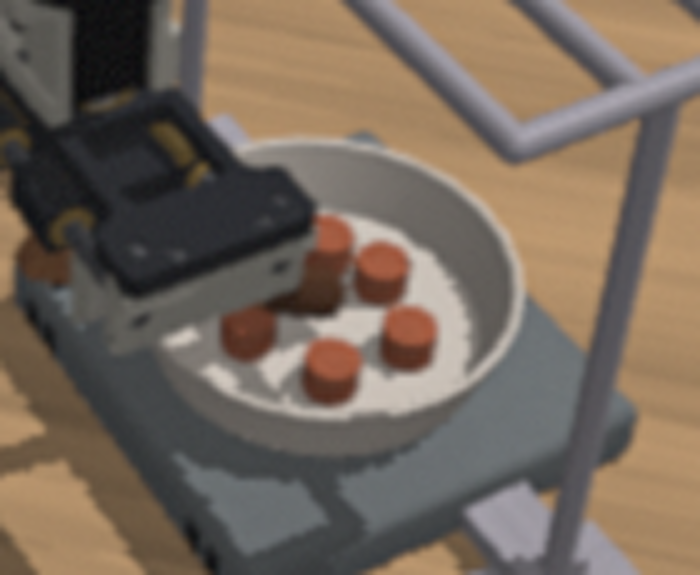

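Emit:
apply_moves(series=[[[0.015, -0.012, 0, 0], [0.029, -0.023, 0, 0], [0.041, -0.017, 0, 0], [0.043, 0.005, 0, 0], [0.042, 0.027, 0, 0], [0.038, 0.048, 0, 0], [0.025, 0.063, 0, 0], [0.01, 0.071, 0, 0], [-0.008, 0.073, 0, 0], [-0.008, 0.073, 0, 0]]])

```text
time_s: 11.05
eef_pos: [0.7042, 0.0665, 0.1042]
orientation: [0.0, 0.389, 0.921, -0.0]
force: [-0.2, -0.1, -0.5]
finger_gap: 0.0138
```

```bash
python3 look.py g1
```

```text
t 11.05 TCP bf [-119.1  -34.6  104.2] tip bf [ -4.1 -35.6] F [-0.2 -0.1 -0.5] M [-0.07 -0.04 -0.02] gap 0.0137721195780133
scene
(np.int32(47), [25.0, 32.0, 52.0], [366.0, 275.0])
(np.int32(65), [35.0, -0.0, 52.0], [378.0, 283.0])
(np.int32(7), [-7.0, -46.0, 59.0], [373.0, 301.0])
(np.int32(66), [7.0, -56.0, 52.0], [382.0, 305.0])
(np.int32(29), [-39.0, -42.0, 52.0], [359.0, 308.0])
top
(np.int32(11), [14.0, -54.0, 53.0], [267.0, 237.0])
```

View pics/g1.png

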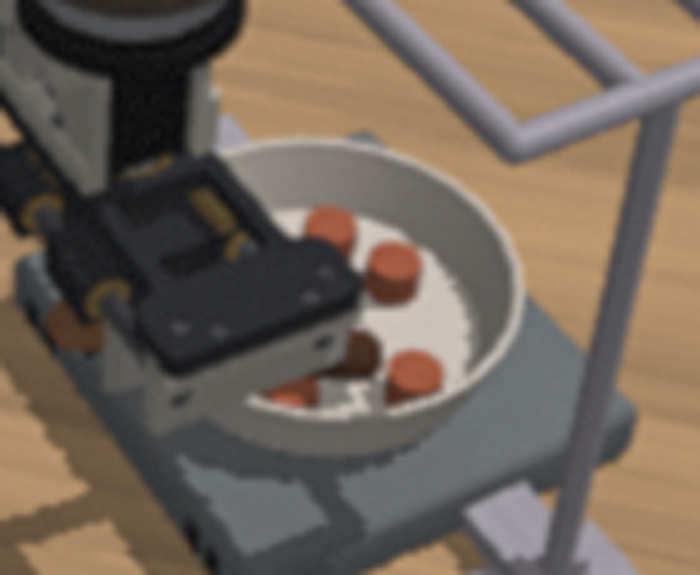

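Emit:
apply_moves(series=[[[-0.02, -0.005, 0, 0], [-0.038, -0.023, 0, 0], [-0.046, -0.045, 0, 0], [-0.048, -0.065, 0, 0], [-0.047, -0.085, 0, 0], [-0.042, -0.105, 0, 0], [-0.025, -0.127, 0, 0], [0.0, -0.139, 0, 0], [0.02, -0.14, 0, 0], [0.02, -0.14, 0, 0]]])

```text
time_s: 12.4
eef_pos: [0.6459, 0.0283, 0.1043]
orientation: [-0.0, 0.387, 0.922, 0.0]
force: [0.4, 0.0, -0.5]
finger_gap: 0.0139
```

```bash
python3 look.py g2
```

```text
t 12.4 TCP bf [-105.4   33.8  104.3] tip bf [ 9.6 32.8] F [ 0.4  0.  -0.5] M [-0.03  0.01  0.05] gap 0.01389805028258985
scene
(np.int32(50), [25.0, 25.0, 52.0], [366.0, 276.0])
(np.int32(85), [-36.0, 36.0, 52.0], [341.0, 283.0])
(np.int32(65), [35.0, -0.0, 52.0], [378.0, 283.0])
(np.int32(61), [-49.0, -25.0, 52.0], [350.0, 304.0])
(np.int32(68), [7.0, -55.0, 52.0], [382.0, 305.0])
top
(np.int32(7), [-43.0, -27.0, 54.0], [288.0, 229.0])
(np.int32(16), [14.0, -52.0, 52.0], [268.0, 237.0])
(np.int32(32), [38.0, 4.0, 53.0], [275.0, 256.0])
(np.int32(21), [27.0, 31.0, 54.0], [284.0, 260.0])
```

View pics/g2.png

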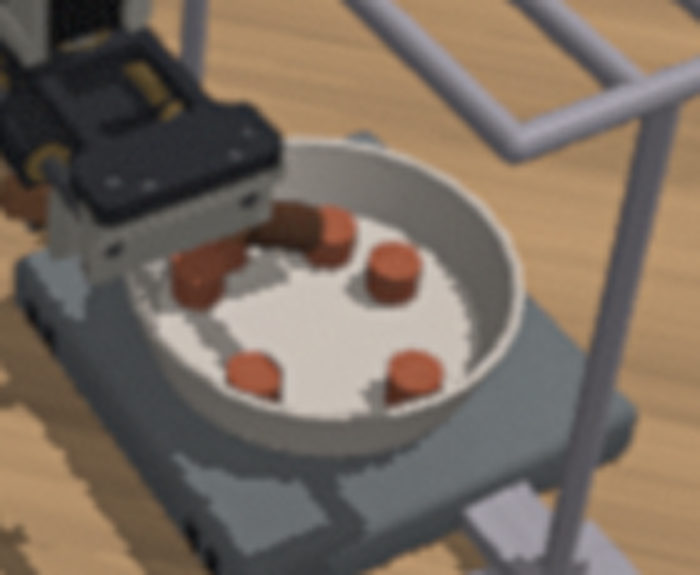

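Emit:
apply_moves(series=[[[-0.006, -0.018, 0, 0], [-0.006, -0.018, 0.012, 0], [-0.004, -0.018, 0.024, 0], [0.01, -0.018, 0.024, 0], [0.022, -0.016, 0.024, 0], [0.024, 0.006, 0.024, 0], [0.025, 0.03, 0.024, 0], [0.025, 0.054, 0.024, 0], [0.025, 0.078, 0.024, 0], [0.025, 0.078, 0.024, 0]]])

```text
time_s: 13.75
eef_pos: [0.6664, 0.0641, 0.0921]
orientation: [0.0, 0.387, 0.922, 0.0]
force: [-0.0, 0.0, -0.6]
finger_gap: 0.0136
```

```bash
python3 look.py g3
```

```text
t 13.75 TCP bf [-94.2  -5.9  92.1] tip bf [20.8 -6.9] F [-0.   0.  -0.6] M [-0.08  0.04  0.06] gap 0.013598009602220056
scene
(np.int32(21), [46.0, 30.0, 52.0], [374.0, 272.0])
(np.int32(45), [42.0, -12.0, 52.0], [383.0, 285.0])
(np.int32(63), [-49.0, -26.0, 52.0], [350.0, 304.0])
(np.int32(66), [7.0, -56.0, 52.0], [382.0, 305.0])
top
(np.int32(16), [14.0, -51.0, 52.0], [268.0, 237.0])
(np.int32(9), [48.0, -9.0, 54.0], [270.0, 255.0])
```

View pics/g3.png

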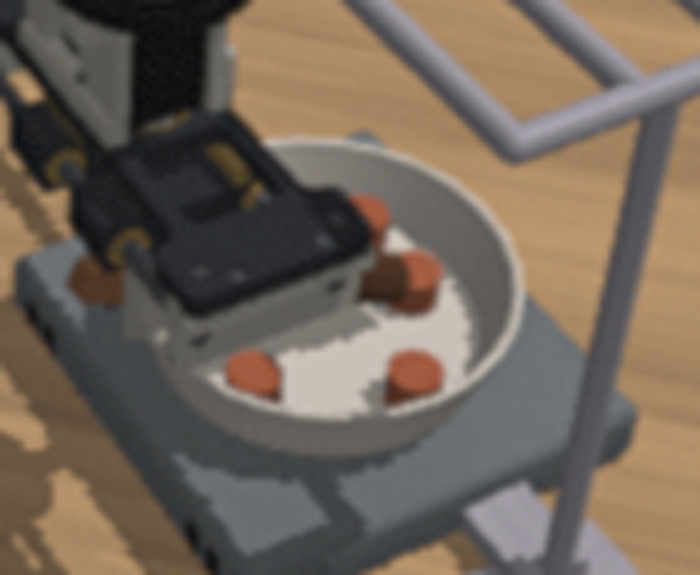

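Emit:
apply_moves(series=[[[0.0, 0.02, 0, 0], [0.002, 0.04, 0, 0], [0.0, 0.056, 0, 0], [-0.008, 0.068, 0, 0], [-0.02, 0.076, 0, 0], [-0.032, 0.08, 0, 0], [-0.032, 0.08, 0, 0]]])

```text
time_s: 14.72
eef_pos: [0.7052, 0.077, 0.0918]
orientation: [-0.0, 0.388, 0.921, -0.001]
force: [-3.5, -1.9, 2.0]
finger_gap: 0.0141
```

```bash
python3 look.py g4
```

```text
t 14.725 TCP bf [-112.3  -42.6   91.8] tip bf [  2.7 -43.6] F [-3.5 -1.9  2. ] M [-0.67  1.01  0.58] gap 0.014118190419954968
scene
(np.int32(65), [40.0, 29.0, 52.0], [372.0, 273.0])
(np.int32(68), [39.0, -10.0, 52.0], [382.0, 285.0])
(np.int32(67), [-0.0, -59.0, 55.0], [380.0, 306.0])
top
```

Emit:
apply_moves(series=[[[-0.004, -0.036, 0, 0], [-0.004, -0.092, 0, 0], [-0.004, -0.148, 0, 0], [0.004, -0.184, 0, 0], [0.004, -0.184, 0.012, 0], [0.004, -0.184, 0.024, 0], [0.012, -0.184, 0.024, 0], [0.024, -0.176, 0.024, 0], [0.036, -0.16, 0.024, 0], [0.036, -0.16, 0.024, 0]]])

```text
time_s: 16.08
eef_pos: [0.6362, 0.0379, 0.0804]
orientation: [0.0, 0.387, 0.922, 0.001]
force: [1.1, -0.3, -0.9]
finger_gap: 0.0136
```

```bash
python3 look.py g5
```

```text
t 16.075 TCP bf [-91.7  33.9  80.4] tip bf [23.3 32.9] F [ 1.1 -0.3 -0.9] M [-0.06 -0.11 -0.04] gap 0.013585505077127389
scene
(np.int32(61), [47.0, 23.0, 53.0], [376.0, 273.0])
(np.int32(66), [40.0, -9.0, 52.0], [382.0, 285.0])
(np.int32(63), [-49.0, -25.0, 52.0], [350.0, 304.0])
(np.int32(70), [1.0, -55.0, 52.0], [379.0, 305.0])
top
(np.int32(34), [42.0, -5.0, 52.0], [272.0, 255.0])
(np.int32(24), [48.0, 29.0, 54.0], [279.0, 264.0])
```

Emit:
apply_moves(series=[[[0.0, 0.015, 0, 0], [0.0, 0.03, 0, 0], [0.0, 0.045, 0, 0], [0.0, 0.06, 0, 0], [0.0, 0.075, 0, 0], [0.0, 0.09, 0, 0], [0.0, 0.105, 0, 0], [0, 0.12, 0, 0], [0, 0.12, 0, 0]]])

```text
time_s: 17.3
eef_pos: [0.6797, 0.0778, 0.0808]
orientation: [0.001, 0.388, 0.922, 0.0]
force: [1.0, -2.3, 2.1]
finger_gap: 0.0135
```

```bash
python3 look.py g6; python3 - <<'E'
from bf import *
d=np.load('pics/g6_scene.npy'); P=bf(cloud('scene',d)); s=robot.get_state(); g=bf(np.array(s['eef_pos'])[None])[0]; g[2]+=.019
k=(d>0)&(P[...,0]>g[0]+.06)&(np.abs(P[...,1]-g[1])<.022)&(P[...,2]>.056)&(P[...,2]<.1)&(P[...,0]<.05)
q=P[k]-g; print(len(q))
for x in np.arange(.06,.15,.01):
    w=q[(q[:,0]>x)&(q[:,0]<x+.01)]
    if len(w): print(round(x,2),len(w),np.percentile(w[:,1],[2,98]).round(4),np.percentile(w[:,2],[2,50,98]).round(4))
E
```

```text
t 17.3 TCP bf [-93.8 -25.1  80.8] tip bf [ 21.2 -26.1] F [ 1.  -2.3  2.1] M [-0.43 -0.17  0.08] gap 0.013508500773847784
scene
(np.int32(67), [46.0, 23.0, 52.0], [376.0, 274.0])
(np.int32(74), [45.0, -36.0, 53.0], [392.0, 291.0])
(np.int32(71), [1.0, -55.0, 52.0], [379.0, 305.0])
top
(np.int32(10), [49.0, -35.0, 55.0], [263.0, 249.0])
78
0.1 5 [-0.0131 -0.0108] [-0.0428 -0.0325 -0.0297]
0.11 34 [-0.0146 -0.0017] [-0.043  -0.0333 -0.0291]
0.12 32 [-0.0136  0.0023] [-0.0429 -0.0356 -0.0314]
0.13 7 [-0.0125  0.0021] [-0.043  -0.0376 -0.0357]
```

Emit:
apply_moves(series=[[[0.0, -0.026, 0, 0], [-0.01, -0.052, 0, 0], [-0.04, -0.052, 0, 0], [-0.04, -0.052, -0.08, 0], [-0.04, -0.052, -0.16, 0], [-0.13, -0.052, -0.16, 0], [-0.23, -0.052, -0.16, 0], [-0.26, -0.052, -0.16, 0], [-0.26, -0.052, -0.16, 0]]])

```text
time_s: 18.52
eef_pos: [0.7509, -0.035, 0.1594]
orientation: [-0.0, 0.389, 0.921, -0.0]
force: [-0.8, 0.4, -0.8]
finger_gap: 0.0138
```

```bash
python3 look.py g7; python3 - <<'E'
from bf import *
d=np.load('pics/g7_scene.npy'); P=bf(cloud('scene',d)); s=robot.get_state(); g=bf(np.array(s['eef_pos'])[None])[0]; g[2]+=.019
k=(d>0)&(P[...,0]>g[0]+.06)&(np.abs(P[...,1]-g[1])<.022)&(P[...,2]>.076)&(P[...,2]<.2)&(P[...,0]<g[0]+.15)
q=P[k]-g; print(len(q),q[:,0].max(),q[:,2].min())
E
```

```text
t 18.525 TCP bf [-224.     3.5  159.4] tip bf [-109.     2.5] F [-0.8  0.4 -0.8] M [ 0.03 -0.03  0.01] gap 0.013796725594261634
scene
(np.int32(67), [46.0, 22.0, 52.0], [376.0, 274.0])
(np.int32(132), [-30.0, 42.0, 52.0], [341.0, 280.0])
(np.int32(73), [47.0, -27.0, 52.0], [390.0, 289.0])
(np.int32(61), [-49.0, -26.0, 52.0], [350.0, 304.0])
(np.int32(73), [1.0, -55.0, 52.0], [379.0, 305.0])
top
(np.int32(18), [-44.0, -22.0, 52.0], [289.0, 230.0])
(np.int32(65), [-25.0, 49.0, 53.0], [301.0, 252.0])
(np.int32(22), [46.0, -22.0, 52.0], [267.0, 252.0])
(np.int32(23), [48.0, 27.0, 52.0], [278.0, 264.0])
271 0.13003418938103722 -0.05123123696099652
```

View pics/g7.png

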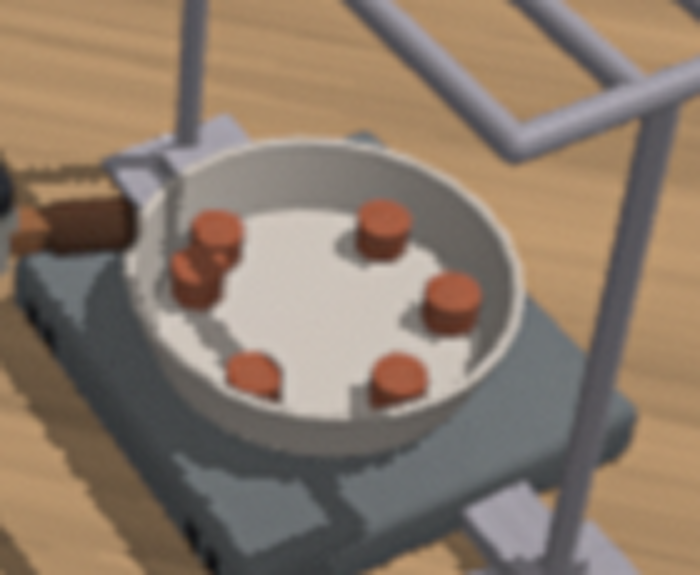

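```bash
python3 - <<'E'
from bf import *
for n in('scene','top'):
  for tag in('a','g7'):
    d=np.load(f'pics/{tag}_{n}.npy'); im=cv2.imread(f'pics/{tag}_{n}.png'); h=cv2.cvtColor(im,cv2.COLOR_BGR2HSV).astype(int)
    P=bf(cloud(n,d)); m=((h[...,0]<14)|(h[...,0]>174))&(h[...,1]>130)&(d>0)&(P[...,2]>.049)&(P[...,2]<.06)&(P[...,0]<-.005)&(P[...,1]>-.008)&(np.hypot(P[...,0],P[...,1])<.075)
    q=(P[m][:,:2]*1000).astype(np.float32)
    _,l,c=cv2.kmeans(q,2,None,(3,50,.1),10,cv2.KMEANS_PP_CENTERS); print(n,tag,len(q),c.round(0).tolist(),[(l==i).sum() for i in(0,1)])
    for i in (0,1): w=q[l[:,0]==i]; print('   ext',w.min(0).round(0),w.max(0).round(0))
E
```

```text
scene a 125 [[-35.0, 2.0], [-24.0, 27.0]] [np.int64(66), np.int64(59)]
   ext [-44.  -8.] [-24.  13.]
   ext [-33.  16.] [-13.  39.]
scene g7 123 [[-20.0, 51.0], [-38.0, 36.0]] [np.int64(59), np.int64(64)]
   ext [-31.  42.] [-9. 62.]
   ext [-49.  25.] [-25.  47.]
top a 51 [[-20.0, 31.0], [-33.0, 5.0]] [np.int64(25), np.int64(26)]
   ext [-28.  23.] [-12.  41.]
   ext [-41.  -2.] [-24.  13.]
top g7 63 [[-36.0, 41.0], [-18.0, 54.0]] [np.int64(29), np.int64(34)]
   ext [-45.  34.] [-27.  49.]
   ext [-27.  47.] [-8. 64.]
```

Emit:
apply_moves(series=[[[-0.02, 0, 0, 0], [-0.02, 0, 0.1, 0], [-0.02, 0, 0.186, 0], [-0.02, 0, 0.186, 0], [0.028, 0, 0.186, 0], [0.042, 0, 0.155, 0], [0.051, 0, 0.133, 0], [0.062, 0, 0.113, 0], [0.069, 0, 0.101, 0], [0.069, 0, 0.101, 0]]])

```text
time_s: 19.88
eef_pos: [0.7277, -0.0088, 0.1112]
orientation: [0.001, 0.388, 0.922, 0.0]
force: [2.6, -2.4, -0.3]
finger_gap: 0.0137
```

```bash
cat > lean.py <<'E'
import sys
from bf import *
from scipy.optimize import least_squares
tag=sys.argv[1]
s=robot.get_state(); g=bf(np.array(s['eef_pos'])[None])[0]; g[2]+=.019
d=np.load(f'pics/{tag}_scene.npy'); P=bf(cloud('scene',d)); h=cv2.cvtColor(cv2.imread(f'pics/{tag}_scene.png'),cv2.COLOR_BGR2HSV).astype(int)
k=(d>0)&(P[...,0]>g[0]+.03)&(np.abs(P[...,1]-g[1])<.022)&(P[...,2]>.034)&(P[...,0]<g[0]+.15)&(h[...,1]>90)&(P[...,2]<g[2]-.01)
q=P[k]-g; print('grip',g.round(4),len(q),'xmax',np.percentile(q[:,0],98).round(4),'zmin',np.percentile(q[:,2],2).round(4))
for x in np.arange(.03,.14,.01):
    w=q[(q[:,0]>x)&(q[:,0]<x+.01)]
    if len(w)>2: print(round(x,2),len(w),np.percentile(w[:,1],[2,98]).round(4),np.percentile(w[:,2],[2,98]).round(4))
E
python3 look.py h1; python3 lean.py h1
```

```text
t 19.875 TCP bf [-189.2    1.6  111.2] tip bf [-74.2   0.6] F [ 2.6 -2.4 -0.3] M [-0.54 -0.69 -0.07] gap 0.01373238220730805
scene
(np.int32(69), [46.0, 23.0, 51.0], [376.0, 274.0])
(np.int32(130), [-29.0, 42.0, 52.0], [341.0, 280.0])
(np.int32(74), [47.0, -28.0, 52.0], [390.0, 289.0])
(np.int32(61), [-49.0, -25.0, 52.0], [350.0, 304.0])
(np.int32(70), [1.0, -55.0, 52.0], [379.0, 305.0])
top
(np.int32(18), [-44.0, -23.0, 52.0], [289.0, 230.0])
(np.int32(22), [46.0, -22.0, 52.0], [267.0, 252.0])
(np.int32(24), [47.0, 27.0, 53.0], [278.0, 264.0])
grip [-0.1888  0.0021  0.1289] 163 xmax 0.1403 zmin -0.0796
0.06 16 [-0.0111 -0.008 ] [-0.061  -0.0506]
0.07 28 [-0.013  -0.0075] [-0.0662 -0.0508]
0.08 42 [-0.0145 -0.0045] [-0.0722 -0.0545]
0.09 43 [-0.0141 -0.0012] [-0.0799 -0.0587]
0.1 21 [-0.0148 -0.0035] [-0.081  -0.0661]
0.13 6 [-0.0209 -0.0163] [-0.0784 -0.0762]
0.14 5 [-0.0219 -0.0179] [-0.0772 -0.0753]
```

Emit:
apply_moves(series=[[[-0.016, 0, -0.03, 0], [-0.016, 0, -0.08, 0], [0.05, 0, -0.08, 0], [0.115, 0, -0.08, 0], [0.115, 0, -0.07, 0], [0.115, 0, -0.03, 0], [0.115, 0, 0.01, 0], [0.115, -0.012, 0.013, 0], [0.115, -0.024, 0.013, 0], [0.115, -0.036, 0.013, 0]]])

```text
time_s: 21.22
eef_pos: [0.6732, 0.0192, 0.1033]
orientation: [-0.0, 0.388, 0.922, -0.0]
force: [1.1, -0.1, -0.5]
finger_gap: 0.0136
```

Emit:
apply_moves(series=[[[0, -0.01, 0, 0], [0, -0.018, 0, 0], [0, -0.018, 0, 0]]])

```text
time_s: 21.6
eef_pos: [0.6676, 0.0142, 0.104]
orientation: [0.0, 0.388, 0.922, 0.001]
force: [1.1, 1.4, 1.6]
finger_gap: 0.0138
```

```bash
python3 look.py h2; python3 lean.py h2 | head -1
```

```text
t 21.6 TCP bf [-130.5   28.2  104. ] tip bf [-15.5  27.2] F [1.1 1.4 1.6] M [ 0.56 -0.24 -0.22] gap 0.013756645337447176
scene
(np.int32(72), [46.0, 23.0, 51.0], [376.0, 274.0])
(np.int32(29), [-14.0, 48.0, 53.0], [346.0, 276.0])
(np.int32(6), [-22.0, 18.0, 59.0], [351.0, 284.0])
(np.int32(72), [47.0, -27.0, 52.0], [390.0, 289.0])
(np.int32(62), [-49.0, -26.0, 52.0], [350.0, 304.0])
(np.int32(72), [1.0, -55.0, 52.0], [379.0, 305.0])
top
(np.int32(18), [-44.0, -22.0, 54.0], [289.0, 230.0])
(np.int32(23), [46.0, -21.0, 52.0], [267.0, 252.0])
(np.int32(24), [47.0, 27.0, 52.0], [278.0, 264.0])
grip [-0.1305  0.0281  0.1227] 143 xmax 0.1192 zmin -0.0749
```

Emit:
apply_moves(series=[[[0, 0.03, 0, 0], [0, 0.05, -0.02, 0], [0, 0.05, -0.1, 0], [-0.04, 0.05, -0.12, 0], [-0.14, 0.05, -0.12, 0], [-0.2, 0.05, -0.12, 0], [-0.2, 0.05, -0.12, 0]]])

```text
time_s: 22.58
eef_pos: [0.7561, -0.0439, 0.163]
orientation: [0.001, 0.389, 0.921, -0.001]
force: [0.2, -0.5, 0.4]
finger_gap: 0.0139
```

```bash
python3 look.py h3; python3 lean.py h3 ; python3 - <<'E'
from bf import *
for n in('scene','top'):
  for tag in('h3',):
    d=np.load(f'pics/{tag}_{n}.npy'); im=cv2.imread(f'pics/{tag}_{n}.png'); h=cv2.cvtColor(im,cv2.COLOR_BGR2HSV).astype(int)
    P=bf(cloud(n,d)); m=((h[...,0]<14)|(h[...,0]>174))&(h[...,1]>130)&(d>0)&(P[...,2]>.049)&(P[...,2]<.06)&(P[...,0]<.015)&(P[...,1]>-.008)&(np.hypot(P[...,0],P[...,1])<.075)
    q=(P[m][:,:2]*1000).astype(np.float32)
    _,l,c=cv2.kmeans(q,2,None,(3,50,.1),10,cv2.KMEANS_PP_CENTERS); print(n,tag,len(q),c.round(0).tolist(),[(l==i).sum() for i in(0,1)])
E
```

```text
t 22.575 TCP bf [-234.    6.  163.] tip bf [-119.    5.] F [ 0.2 -0.5  0.4] M [-0.04  0.03 -0.01] gap 0.013862477212487026
scene
(np.int32(69), [46.0, 23.0, 52.0], [376.0, 274.0])
(np.int32(137), [-28.0, 46.0, 52.0], [341.0, 279.0])
(np.int32(74), [47.0, -28.0, 52.0], [390.0, 289.0])
(np.int32(62), [-49.0, -26.0, 52.0], [350.0, 304.0])
(np.int32(70), [1.0, -54.0, 52.0], [379.0, 305.0])
top
(np.int32(17), [-43.0, -21.0, 52.0], [289.0, 231.0])
(np.int32(61), [-25.0, 51.0, 53.0], [302.0, 252.0])
(np.int32(22), [46.0, -21.0, 53.0], [267.0, 252.0])
(np.int32(22), [47.0, 27.0, 54.0], [278.0, 264.0])
grip [-0.23    0.0039  0.1818] 239 xmax 0.1065 zmin -0.0737
0.04 3 [-0.0075 -0.006 ] [-0.0452 -0.0422]
0.05 13 [-0.0083 -0.0063] [-0.048  -0.0418]
0.06 30 [-0.0083 -0.0061] [-0.0558 -0.0419]
0.07 43 [-0.0095  0.0014] [-0.0663 -0.0446]
0.08 64 [-0.0116  0.0033] [-0.0712 -0.0502]
0.09 53 [-0.0121  0.0015] [-0.0737 -0.0538]
0.1 33 [-0.0116 -0.0021] [-0.0766 -0.0599]
scene h3 128 [[-36.0, 41.0], [-16.0, 53.0]] [np.int64(67), np.int64(61)]
top h3 53 [[-35.0, 46.0], [-15.0, 57.0]] [np.int64(28), np.int64(25)]
```

Emit:
apply_moves(series=[[[0, 0, -0.12, 0], [0, 0, -0.24, 0], [-0.025, -0.11, -0.274, 0.1], [-0.05, -0.22, -0.274, 0.2], [-0.075, -0.33, -0.274, 0.31], [-0.1, -0.44, -0.274, 0.41], [-0.125, -0.56, -0.274, 0.52], [-0.15, -0.68, -0.274, 0.62], [-0.175, -0.79, -0.274, 0.72], [-0.199, -0.909, -0.274, 0.825]]])

```text
time_s: 23.92
eef_pos: [0.4997, -0.428, 0.3005]
orientation: [-0.0, 0.738, 0.675, 0.001]
force: [0.7, 0.4, -1.1]
finger_gap: 0.0139
```

Emit:
apply_moves(series=[[[0, 0, 0, 0], [0, 0, 0, 0]]])

```text
time_s: 24.18
eef_pos: [0.5004, -0.4273, 0.3002]
orientation: [-0.0, 0.737, 0.675, 0.001]
force: [0.4, 0.6, -0.2]
finger_gap: 0.0136
```

```bash
python3 go.py 0.5017 -0.4343 0.1475 85.1; python3 - <<'E'
from h import *
snap('p1'); s=robot.get_state(); g=np.array(s['eef_pos'])+[0,0,.019]
u=np.array([.085,.996]); v=np.array([.996,-.085])
for n in('scene','top'):
    d=np.load(f'pics/p1_{n}.npy'); P=cloud(n,d); h=cv2.cvtColor(cv2.imread(f'pics/p1_{n}.png'),cv2.COLOR_BGR2HSV).astype(int)
    q=P-g; q=np.stack([q[...,:2]@u,q[...,:2]@v,q[...,2]],-1)
    k=(d>0)&(q[...,0]>.03)&(q[...,0]<.15)&(np.abs(q[...,1])<.025)&(q[...,2]<-.01)&(q[...,2]>-.12)
    w=q[k]; print(n,len(w),np.percentile(w,2,0).round(4),np.percentile(w,98,0).round(4))
    for x in np.arange(.03,.13,.01):
        e=w[(w[:,0]>x)&(w[:,0]<x+.01)]
        if len(e)>2: print(round(x,2),len(e),np.percentile(e[:,1],[2,98]).round(4),np.percentile(e[:,2],[2,98]).round(4))
E
```

```text
t 24.175 pos [ 0.5004 -0.4273  0.3002] xang 84.97 zaxis [ 8.0e-04  1.7e-03 -1.0e+00] F [ 0.43  0.61 -0.22] gap 0.0136 j [ 0.35  0.45  0.45  1.47 -0.2   1.27  0.73]
row [-0.0143  0.0036  0.3054] -0.0021 dist rows 2.4
scene 459 [ 0.0314 -0.0062 -0.0768] [ 0.1157  0.0115 -0.0162]
0.03 48 [-0.0061  0.0084] [-0.0317 -0.0133]
0.04 54 [-0.0051  0.0078] [-0.0372 -0.0192]
0.05 47 [-0.0065  0.0088] [-0.0446 -0.0268]
0.06 52 [-0.0055  0.0101] [-0.0521 -0.0333]
0.07 50 [-0.0067  0.0088] [-0.0583 -0.0408]
0.08 42 [-0.0044  0.0111] [-0.0641 -0.0462]
0.09 55 [-0.0053  0.0118] [-0.0711 -0.0507]
0.1 61 [-0.0056  0.0121] [-0.0768 -0.0552]
0.11 50 [-0.0079  0.0102] [-0.08   -0.0612]
top 316 [ 0.0314 -0.01   -0.07  ] [ 0.1155  0.0098 -0.014 ]
0.03 38 [-0.0074  0.0052] [-0.0307 -0.0108]
0.04 31 [-0.0069  0.0054] [-0.0285 -0.0177]
0.05 30 [-0.0072  0.0056] [-0.037  -0.0253]
0.06 33 [-0.0071  0.0052] [-0.0419 -0.0317]
0.07 31 [-0.0074  0.0047] [-0.0501 -0.0381]
0.08 36 [-0.0095  0.0099] [-0.0598 -0.0445]
0.09 44 [-0.0101  0.0102] [-0.0634 -0.0477]
0.1 46 [-0.0102  0.0099] [-0.0707 -0.0546]
0.11 27 [-0.0093  0.0097] [-0.0723 -0.0616]
```

Emit:
apply_moves(series=[[[-0.03, 0.004, 0.1, 0], [-0.03, 0.004, 0.2, 0], [-0.03, 0.004, 0.28, 0], [-0.022, 0.004, 0.315, 0], [-0.014, 0.004, 0.34, 0], [-0.006, 0.004, 0.375, 0], [-0.004, 0.004, 0.388, 0], [-0.004, 0.004, 0.388, 0]]])

```text
time_s: 25.28
eef_pos: [0.5014, -0.4327, 0.1068]
orientation: [0.001, 0.738, 0.674, -0.0]
force: [-0.1, -3.8, -0.9]
finger_gap: 0.0136
```

```bash
python3 go.py 0.5049 -0.3972 0.1018 85.1; python3 - <<'E'
from h import *
snap('p2')
c=cv2.imread('pics/p2_scene.png')[120:300,100:300]; t=cv2.imread('pics/p2_top.png')[200:350,380:560]
cv2.imwrite('pics/p2.png',np.hstack([cv2.resize(c,(400,360)),cv2.resize(t,(400,360))]))
s=robot.get_state(); g=np.array(s['eef_pos'])+[0,0,.019]
u=np.array([.085,.996]); v=np.array([.996,-.085])
for n in('scene','top'):
    d=np.load(f'pics/p2_{n}.npy'); P=cloud(n,d); h=cv2.cvtColor(cv2.imread(f'pics/p2_{n}.png'),cv2.COLOR_BGR2HSV).astype(int)
    q=P-g; q=np.stack([q[...,:2]@u,q[...,:2]@v,q[...,2]],-1)
    k=(d>0)&(q[...,0]>.03)&(q[...,0]<.15)&(np.abs(q[...,1])<.025)&(q[...,2]<-.01)&(q[...,2]>-.12)&((h[...,0]<22)|(h[...,0]>170))
    w=q[k]; print(n,len(w))
    for x in np.arange(.03,.13,.02):
        e=w[(w[:,0]>x)&(w[:,0]<x+.01)]
        if len(e)>2: print(round(x,2),len(e),np.percentile(e[:,1],[2,98]).round(4),np.percentile(e[:,2],[2,98]).round(4))
E
```

```text
t 25.275 pos [ 0.5014 -0.4327  0.1068] xang 84.8 zaxis [ 0.0011 -0.002  -1.    ] F [-0.11 -3.8  -0.85] gap 0.0136 j [ 0.4   0.64  0.39  1.63 -0.29  0.92  0.8 ]
row [0.0714 0.0005 0.0099] -0.005 dist rows 0.6
scene 300
0.03 44 [-0.0055  0.0106] [-0.0317 -0.0123]
0.05 43 [-0.0047  0.0109] [-0.0464 -0.0262]
0.07 34 [-0.0054  0.0104] [-0.0584 -0.0398]
0.09 28 [-0.0031  0.0139] [-0.0637 -0.0525]
0.11 17 [-0.0209 -0.013 ] [-0.1194 -0.0531]
top 204
0.03 19 [-0.0067  0.005 ] [-0.0235 -0.013 ]
0.05 24 [-0.0122  0.0069] [-0.0528 -0.0268]
0.07 25 [-0.007  0.007] [-0.0523 -0.0381]
0.09 21 [-0.0082  0.006 ] [-0.0627 -0.0494]
0.11 11 [-0.022   0.0225] [-0.1186 -0.0603]
```

Emit:
apply_moves(series=[[[0.008, 0, -0.003, 0], [0.016, 0, -0.003, 0], [0.024, 0, -0.002, 0], [0.031, 0, -0.001, 0], [0.038, 0, 0.001, 0], [0.046, 0, 0.003, 0], [0.054, 0, 0.006, 0], [0.063, 0, 0.009, 0], [0.063, 0, 0.009, 0]]])

```text
time_s: 26.5
eef_pos: [0.5054, -0.4105, 0.1082]
orientation: [0.009, 0.74, 0.673, -0.002]
force: [-1.6, -15.0, 16.2]
finger_gap: 0.0137
```

```bash
python3 go.py 0.5049 -0.3972 0.1018 85.1; python3 - <<'E'
from h import *
snap('p3')
c=cv2.imread('pics/p3_scene.png')[120:300,100:300]; t=cv2.imread('pics/p3_top.png')[200:350,380:560]
cv2.imwrite('pics/p3.png',np.hstack([cv2.resize(c,(400,360)),cv2.resize(t,(400,360))]))
s=robot.get_state(); g=np.array(s['eef_pos'])+[0,0,.019]
u=np.array([.085,.996]); v=np.array([.996,-.085])
for n in('scene','top'):
    d=np.load(f'pics/p3_{n}.npy'); P=cloud(n,d); h=cv2.cvtColor(cv2.imread(f'pics/p3_{n}.png'),cv2.COLOR_BGR2HSV).astype(int)
    q=P-g; q=np.stack([q[...,:2]@u,q[...,:2]@v,q[...,2]],-1)
    k=(d>0)&(q[...,0]>.01)&(q[...,0]<.15)&(np.abs(q[...,1])<.025)&(q[...,2]<-.01)&(q[...,2]>-.12)&((h[...,0]<22)|(h[...,0]>170))
    w=q[k]; print(n,len(w))
    for x in np.arange(.01,.11,.01):
        e=w[(w[:,0]>x)&(w[:,0]<x+.01)]
        if len(e)>2: print(round(x,2),len(e),np.percentile(e[:,1],[2,98]).round(4),np.percentile(e[:,2],[2,98]).round(4))
E
```

```text
t 26.5 pos [ 0.5054 -0.4105  0.1082] xang 84.6 zaxis [ 0.0085 -0.0157 -0.9998] F [ -1.62 -14.99  16.23] gap 0.0137 j [ 0.35  0.61  0.4   1.68 -0.28  0.89  0.77]
row [ 0.0265 -0.0035  0.0124] -0.0084 dist rows 0.2
scene 297
0.01 42 [-0.0133  0.0175] [-0.0307 -0.0107]
0.02 52 [-0.0048  0.0093] [-0.0375 -0.0122]
0.03 52 [-0.0054  0.0099] [-0.0552 -0.0256]
0.04 55 [-0.0043  0.0233] [-0.0885 -0.0348]
0.05 45 [-0.0042  0.0097] [-0.0673 -0.0459]
0.06 29 [-0.0042  0.009 ] [-0.0705 -0.0581]
0.09 20 [-0.0222 -0.0117] [-0.1199 -0.0523]
top 186
0.01 10 [-0.0055  0.0095] [-0.0188 -0.0104]
0.02 23 [-0.0064  0.0051] [-0.0282 -0.014 ]
0.03 28 [-0.0199  0.0121] [-0.0805 -0.0232]
0.04 29 [-0.0147  0.0153] [-0.117  -0.0345]
0.05 24 [-0.0064  0.0054] [-0.0609 -0.0456]
0.06 21 [-0.0076  0.0053] [-0.0728 -0.0546]
0.07 29 [-0.0086  0.0085] [-0.0827 -0.0628]
0.08 16 [-0.0063  0.0226] [-0.1179 -0.0721]
0.09 5 [-0.0209  0.0153] [-0.1195 -0.1088]
```

Emit:
apply_moves(series=[[[-0.021, 0, -0.027, 0], [-0.021, 0, -0.03, 0], [-0.009, 0, -0.037, 0], [0.0, 0, -0.037, 0], [0.005, 0, -0.037, 0], [0.005, 0, -0.037, 0]]])

```text
time_s: 27.35
eef_pos: [0.5046, -0.4001, 0.1214]
orientation: [0.002, 0.738, 0.674, -0.001]
force: [0.2, -7.5, 3.5]
finger_gap: 0.0135
```

Emit:
apply_moves(series=[[[0, 0, 0.01, 0], [0, 0, 0.02, 0], [0, 0, 0.03, 0], [0, 0, 0.03, 0]]])

```text
time_s: 27.85
eef_pos: [0.5048, -0.3996, 0.1063]
orientation: [0.002, 0.738, 0.675, -0.001]
force: [-0.9, -5.8, 5.6]
finger_gap: 0.0137
```

```bash
python3 go.py 0.5049 -0.3972 0.1018 85.1; python3 - <<'E'
from h import *
snap('p4')
c=cv2.imread('pics/p4_scene.png')[120:300,100:300]; t=cv2.imread('pics/p4_top.png')[200:350,380:560]
cv2.imwrite('pics/p4.png',np.hstack([cv2.resize(c,(400,360)),cv2.resize(t,(400,360))]))
s=robot.get_state(); g=np.array(s['eef_pos'])+[0,0,.019]
u=np.array([.085,.996]); v=np.array([.996,-.085])
for n in('scene','top'):
    d=np.load(f'pics/p4_{n}.npy'); P=cloud(n,d); h=cv2.cvtColor(cv2.imread(f'pics/p4_{n}.png'),cv2.COLOR_BGR2HSV).astype(int)
    q=P-g; q=np.stack([q[...,:2]@u,q[...,:2]@v,q[...,2]],-1)
    k=(d>0)&(q[...,0]>.01)&(q[...,0]<.15)&(np.abs(q[...,1])<.025)&(q[...,2]<-.01)&(q[...,2]>-.12)&((h[...,0]<22)|(h[...,0]>170))
    w=q[k]; print(n,len(w))
    for x in np.arange(.01,.09,.01):
        e=w[(w[:,0]>x)&(w[:,0]<x+.01)]
        if len(e)>2: print(round(x,2),len(e),np.percentile(e[:,1],[2,98]).round(4),np.percentile(e[:,2],[2,98]).round(4))
E
```

```text
t 27.85 pos [ 0.5048 -0.3996  0.1063] xang 84.83 zaxis [ 0.0016 -0.0039 -1.    ] F [-0.92 -5.79  5.62] gap 0.0137 j [ 0.34  0.61  0.39  1.69 -0.28  0.9   0.76]
row [ 0.0049 -0.0002  0.0089] -0.0044 dist rows 0.1
scene 264
0.01 60 [-0.0116  0.0148] [-0.0354 -0.0105]
0.02 55 [-0.0047  0.0094] [-0.0658 -0.0192]
0.03 59 [-0.0175  0.0237] [-0.0849 -0.0337]
0.04 43 [-0.0042  0.0094] [-0.0679 -0.0464]
0.05 27 [-0.0061  0.0089] [-0.0696 -0.0573]
0.08 20 [-0.0186 -0.0121] [-0.1187 -0.0509]
top 183
0.01 19 [-0.0076  0.0133] [-0.0267 -0.0102]
0.02 36 [-0.018   0.0123] [-0.0953 -0.0192]
0.03 30 [-0.0143  0.0143] [-0.1187 -0.0341]
0.04 23 [-0.0071  0.0092] [-0.0917 -0.046 ]
0.05 25 [-0.007   0.0071] [-0.0816 -0.0587]
0.06 27 [-0.0099  0.0082] [-0.0861 -0.0703]
0.07 8 [-0.0067  0.0246] [-0.1134 -0.0819]
0.08 8 [-0.0199  0.0174] [-0.12   -0.1079]
```

Emit:
apply_moves(series=[[[-0.006, 0, 0.006, 0], [-0.006, 0, 0.01, 0], [-0.006, 0, 0.01, 0]]])

```text
time_s: 28.32
eef_pos: [0.505, -0.4009, 0.105]
orientation: [0.001, 0.738, 0.675, 0.001]
force: [-7.3, 3.5, 31.3]
finger_gap: 0.0134
```

Emit:
apply_moves(series=[[[0, 0, 0, 0], [0, 0, 0, 0], [0, 0, 0, 0], [0, 0, 0, 0], [0, 0, 0, 0], [0, 0, 0, 0], [0, 0, 0, 0], [0, 0, 0, 0], [0, 0, 0, 0], [0, 0, 0, 0]]], hand=0)

```text
time_s: 29.58
eef_pos: [0.5041, -0.4005, 0.1002]
orientation: [0.0, 0.738, 0.675, 0.0]
force: [-0.3, 0.2, 0.6]
finger_gap: 0.0915
```

Emit:
apply_moves(series=[[[0, 0, -0.06, 0], [0, 0, -0.16, 0], [0, 0, -0.26, 0], [0, 0, -0.36, 0], [0, 0, -0.36, 0]]])

```text
time_s: 30.2
eef_pos: [0.506, -0.4026, 0.2856]
orientation: [0.005, 0.738, 0.675, 0.001]
force: [0.6, -0.6, -0.7]
finger_gap: 0.0916
```

```bash
python3 go.py 0.42 -0.125 0.2 85.1; python3 - <<'E'
from h import *
snap('q1')
for n in('scene','top'):
    d=np.load(f'pics/q1_{n}.npy'); P=cloud(n,d); h=cv2.cvtColor(cv2.imread(f'pics/q1_{n}.png'),cv2.COLOR_BGR2HSV).astype(int)
    k=(d>0)&(np.hypot(P[...,0]-.5095,P[...,1]+.3427)<.14)&(P[...,2]>.085)&(P[...,2]<.19)&(P[...,1]>-.45)&(P[...,1]<-.31)
    w=P[k]
    for z in np.arange(.085,.18,.01):
        e=w[(w[:,2]>z)&(w[:,2]<z+.01)]
        if len(e)>2: print(n,round(z,3),len(e),np.median(e,0).round(4))
    # switch
    r=((h[...,0]<6)|(h[...,0]>174))&(h[...,1]>170)&(d>0)&(P[...,2]>.06)&(P[...,2]<.13)&(P[...,1]<.1)&(P[...,1]>-.2)
    print('ball',P[r].mean(0).round(4), np.percentile(P[r],[2],0).round(4),np.percentile(P[r],98,0).round(4))
    b=(d>0)&(np.abs(P[...,2]-.025)<.004)&(P[...,0]>.43)&(P[...,0]<.56)&(P[...,1]>-.19)&(P[...,1]<-.06)&(h[...,1]<90)
    q=P[b][:,:2].astype(np.float32)*1000; print('block',len(q),cv2.minAreaRect(q),q.mean(0))
E
```

```text
t 30.2 pos [ 0.506  -0.4026  0.2856] xang 84.84 zaxis [ 0.0078 -0.0053 -1.    ] F [ 0.63 -0.56 -0.66] gap 0.0916 j [ 0.3   0.43  0.45  1.53 -0.2   1.22  0.7 ]
row [ 0.5383 -0.2228  0.167 ] -0.0044 dist rows 4.8
scene 0.085 35 [ 0.5128 -0.3694  0.0904]
scene 0.095 40 [ 0.5125 -0.3752  0.1   ]
scene 0.105 44 [ 0.5118 -0.3826  0.1097]
scene 0.115 40 [ 0.5114 -0.3886  0.1203]
scene 0.125 35 [ 0.5109 -0.3945  0.1288]
scene 0.135 40 [ 0.5112 -0.4008  0.1401]
scene 0.145 26 [ 0.5085 -0.4058  0.1479]
ball [ 0.4718 -0.1186  0.101 ] [[ 0.4632 -0.1283  0.0939]] [ 0.4788 -0.1105  0.1073]
block 309 ((498.9901123046875, -124.96629333496094), (51.543174743652344, 72.29095458984375), 81.8366470336914) [ 504.93134 -122.63025]
top 0.085 21 [ 0.5055 -0.369   0.0922]
top 0.095 20 [ 0.5071 -0.3744  0.0996]
top 0.105 17 [ 0.5065 -0.3808  0.1084]
top 0.115 16 [ 0.5054 -0.3871  0.1191]
top 0.125 18 [ 0.5047 -0.3926  0.1298]
top 0.135 24 [ 0.5034 -0.4004  0.1403]
top 0.145 29 [ 0.5051 -0.4067  0.1491]
ball [ 0.4629 -0.1209  0.1054] [[ 0.4543 -0.1299  0.0995]] [ 0.4713 -0.1133  0.1101]
block 217 ((495.90277099609375, -125.6501693725586), (50.15424346923828, 69.0417251586914), 82.57262420654297) [ 500.85925 -124.23508]
```

Emit:
apply_moves(series=[[[0.1, -0.04, 0, 0], [0.21, -0.09, 0, 0], [0.32, -0.13, 0, 0], [0.43, -0.18, 0, 0], [0.54, -0.225, 0, 0], [0.556, -0.231, 0, 0], [0.556, -0.231, 0.1, 0], [0.556, -0.231, 0.2, 0], [0.556, -0.231, 0.28, 0], [0.556, -0.231, 0.3, 0]]], hand=1)

```text
time_s: 31.55
eef_pos: [0.4111, -0.1137, 0.1272]
orientation: [-0.002, 0.739, 0.674, -0.003]
force: [-0.0, -0.6, 0.2]
finger_gap: 0.001
```

```bash
python3 go.py 0.413 -0.1135 0.08 81.95 .5094 -.127 .08 81.95
```

```text
t 31.55 pos [ 0.4111 -0.1137  0.1272] xang 84.79 zaxis [-0.0071  0.     -1.    ] F [-0.04 -0.59  0.22] gap 0.001 j [-0.08  0.23  0.32  2.19 -0.1   0.74  0.22]
row [0.0007 0.0043 0.0944] 0.0473 dist rows 0.8
row [-0.0086  0.1988  0.0931] 0.0473 dist rows 1.8
```

Emit:
apply_moves(series=[[[0.0, 0.004, 0.05, 0.047], [0.0, 0.004, 0.1, 0.047], [0.0, 0.004, 0.1, 0.047], [0.0, 0.024, 0.1, 0.047], [-0.002, 0.048, 0.1, 0.047], [-0.003, 0.072, 0.1, 0.047], [-0.004, 0.096, 0.1, 0.047], [-0.005, 0.12, 0.1, 0.047], [-0.006, 0.14, 0.1, 0.047], [-0.007, 0.16, 0.1, 0.047]]])

```text
time_s: 32.8
eef_pos: [0.4938, -0.1239, 0.08]
orientation: [-0.0, 0.754, 0.656, -0.0]
force: [-0.2, 1.0, -1.2]
finger_gap: 0.0004
```

Emit:
apply_moves(series=[[[-0.001, 0.015, 0, 0], [-0.001, 0.03, 0, 0], [-0.002, 0.04, 0, 0], [-0.002, 0.046, 0, 0], [-0.002, 0.046, 0, 0]]])

```text
time_s: 33.42
eef_pos: [0.5067, -0.1263, 0.0794]
orientation: [-0.008, 0.755, 0.656, -0.005]
force: [-24.8, 5.9, 25.4]
finger_gap: 0.0004
```

```bash
cat > sw.py <<'E'
from h import *
import sys
snap(sys.argv[1])
for n in('scene','top'):
    d=np.load(f'pics/{sys.argv[1]}_{n}.npy'); P=cloud(n,d); h=cv2.cvtColor(cv2.imread(f'pics/{sys.argv[1]}_{n}.png'),cv2.COLOR_BGR2HSV).astype(int)
    r=((h[...,0]<6)|(h[...,0]>174))&(h[...,1]>170)&(d>0)&(P[...,2]>.06)&(P[...,2]<.14)&(P[...,1]<0)&(P[...,1]>-.2)
    print(n,'ball',r.sum(),P[r].mean(0).round(4) if r.any() else '')
E
python3 sw.py s1; python3 go.py .41 -.11 .2 82
```

```text
scene ball 29 [ 0.5456 -0.1255  0.0946]
top ball 0 
t 33.525 pos [ 0.5067 -0.1263  0.0794] xang 81.97 zaxis [-0.0176  0.0054 -0.9998] F [-24.24   5.23  24.14] gap 0.0006 j [-0.04  0.47  0.29  1.99 -0.2   0.73  0.23]
row [ 0.0061 -0.2003 -0.2375] -0.0005 dist rows 2.5
```

Emit:
apply_moves(series=[[[0, -0.03, 0, 0], [0, -0.1, 0, 0], [0, -0.16, -0.02, 0], [0, -0.16, -0.12, 0], [0, -0.16, -0.24, 0], [0, -0.16, -0.36, 0], [-0.1, -0.16, -0.44, 0], [-0.22, -0.16, -0.44, 0], [-0.34, -0.16, -0.44, 0], [-0.34, -0.16, -0.44, 0]]])

```text
time_s: 34.78
eef_pos: [0.4116, -0.291, 0.301]
orientation: [0.002, 0.757, 0.653, -0.001]
force: [-0.3, 0.6, 1.0]
finger_gap: 0.0003
```

```bash
python3 sw.py s2; python3 look.py s3; python3 go.py .41 -.11 .2 82; cp pics/s2_scene.png pics/final.png
```

```text
scene ball 72 [ 0.5422 -0.128   0.0981]
top ball 38 [ 0.5334 -0.1297  0.102 ]
t 34.875 TCP bf [-165.6  419.9  300.2] tip bf [-50.6 418.9] F [-0.4  0.6  0.3] M [-0.05  0.1   0.05] gap 0.0006178685255100639
scene
(np.int32(69), [46.0, 23.0, 52.0], [376.0, 274.0])
(np.int32(136), [-27.0, 46.0, 52.0], [341.0, 279.0])
(np.int32(75), [47.0, -27.0, 52.0], [390.0, 289.0])
(np.int32(62), [-49.0, -25.0, 52.0], [350.0, 304.0])
(np.int32(71), [1.0, -54.0, 52.0], [379.0, 305.0])
top
(np.int32(17), [-45.0, -22.0, 52.0], [289.0, 230.0])
(np.int32(60), [-23.0, 51.0, 53.0], [302.0, 253.0])
(np.int32(22), [46.0, -21.0, 52.0], [267.0, 252.0])
(np.int32(24), [47.0, 27.0, 53.0], [278.0, 264.0])
t 34.975 pos [ 0.4138 -0.284   0.3   ] xang 82.14 zaxis [ 2.e-04  7.e-04 -1.e+00] F [ 0.03 -0.33 -0.48] gap 0.0004 j [ 0.07  0.14  0.53  1.85 -0.08  1.17  0.49]
row [ 0.3436 -0.0552  0.2003] 0.0023 dist rows 3.2
```

View pics/final.png

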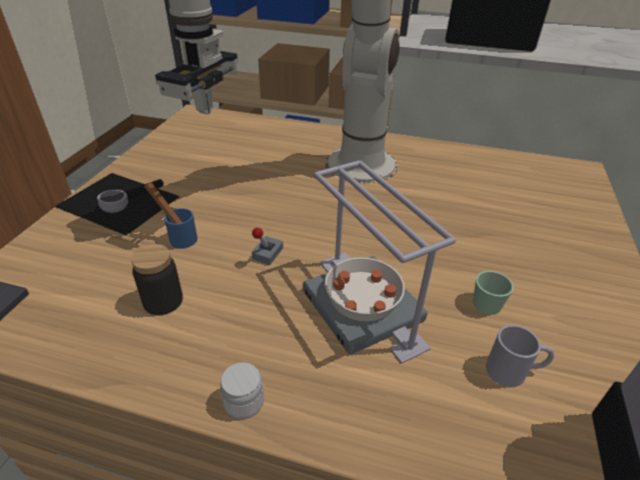

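```bash
python3 -c "
from workcell import robot
print(robot.close_job())"
```

```text
the job is handed in; nothing more can be done
None
```

The job is done and handed in at about 35 s of robot time; no verdict was reported.

- **Stirring:** I took the stirrer from the pot and tilted it further in the grip so the hand stayed outside the rack. I then stirred in several strokes, resetting the tilt once by pushing the stirrer's head against the bowl's outside wall.
  - All six beads are still in the bowl. They moved about 26 to 39 mm by the cameras, against a bead width of 24 mm. The smallest moves were about 26 to 27 mm, and the two cameras differ by 3 to 5 mm in absolute position.
- **Stirrer:** It is back in the blue pot, head down and released, leaning about 33° as at the start. Wrist force reached about 31 N while I seated it.
- **Switch:** I pushed it until it met its stop at about 25 N. Afterwards the ball had travelled about 71 mm and sat about 3 mm lower than at the start. Full travel from exactly 0 would be about 77 mm, so this fits a start near 0.08 and a lever now fully on.
- **Bystanders:** In the last picture the cup, jar and jug stand where they did, and the arm is clear of everything.

Whether the hand stayed off the base, bowl and rack I judged from positions (about 7 mm or more planned clearance to the bar) and low forces, not from a direct check.

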